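Bolt the stone box shut

ROBOT

A 7-joint arm with a two-finger parallel gripper is mounted at the origin on a cart in front of the work surface, level with it; the furniture and walls round the work are solid. World frame = base frame: x ahead of the robot, y to its left, z up, the work surface at z = 0. Lengths are in mm, angles in rad, forces in N, time in s.
With the tool pointing down it reaches from about 425 to 1025 mm from the base axis. Payload 3.6 kg.
Tool frame: the origin (TCP) lies midway between the tips of the shut fingers; the grasp point (between the pads) lies bot.grasp_offset behind it (bot.grasp_offset is the distance from the TCP to the grasp point, in mm); z points along the fingers, y is the line along which they close (so a half turn about z gives the same grasp; the last joint's range is limited). The gripper opens to 85 mm and grips with 20 to 120 N. Pads are 22 mm wide; open, the fingers measure 114 mm over their backs; the gripper's body (76 mm by 85 mm) begins 54 mm behind the grasp point. The pads swing forward as they close: fully open they stand 13 mm farther back than shut.
Start: joints at [-1.433, 0.591, 0.048, 1.609, -0.033, 0.943, -0.034], TCP at [166.549, 705.614, 231.302] pointing down, gripper open.
Joint ranges: [-2.69, 2.69], [-0.47, 2.24], [-1.27, 1.36], [0.19, 2.51], [-1.53, 4.68], [0.08, 2.07], [-3.09, 3.09]. Speed limits (rad/s): [2.57, 2.57, 3.14, 3.14, 3.14, 3.14, 3.14].

INTERFACE

Orientations are given as a unit quaternion [w, x, y, z].
In Python, from workcell import bot gives the robot as it stands.
- The arm moves only by the tool drive_tool, never from a script. Its argument "steps" is a list of rows, each a list of 5 numbers: the opening, from 0 (shut) to 1 (fully open), then the shift along the tool's x, y, z in cm, then the turn about the tool's z in rad. In form: [[fingers, tx, ty, tz, yaw], ...]. A call has 1 to 10 rows; each row shifts and turns the commanded pose from where the row before left it, along the tool's axes as they then stand; what a row does not reach is not made up. A row lasts 1/8 s, in which the tool goes at most 62.5 mm and 10.7 degrees, less where a joint would pass 70% of its speed; a pose out of reach is approached as far as the arm can. A call is refused whole if a number of a shift passes 6.25 or a number of a turn 0.188, either way. A call with a gripper value outside its range is refused whole. The fingers move at their own pace and stop on an object; "force" is the grip in N (left out, the last holds). Time passes only in rows, so rows that do not move let the fingers close. It gives the time, the measured TCP pose, the force, the opening and the grip force at its end, in the units of the state.
- bot.get_obs(): the state, without advancing time (a new reading comes with each control period).
- bot.get_image(name): name is "side" or "top"; returns a dict with "frame" (384x512x3 uint8, red, green, blue), "vfov" (degrees; the focal length in pixels is half the picture's height over the tangent of half this angle, whatever the lens; pixels are square), "cx", "cy" (the principal point, pixels), "R" (3x3) and "t" (3): a world point X has camera coordinates R X + t. Camera axes: x right, y down, z forward; pixel columns grow to the right and rows downward; lengths in mm; the calibration is good to about 2 mm. A picture is of the moment at which its call begins. There is no depth.
- bot.hand_in(): hands the job in; it is judged then, once.
The state is a dict: "time_s": time; "q": joint angles; "dq": joint speeds; "tau": joint torques, N m; "ee_pos": TCP position; "tcp_rot": TCP orientation; "ft_force": force on the tool from outside, world axes, zero at the start; "wrist_torque": the same for the moment, N m; "opening": opening from 0.0 (shut) to 1.0 (fully open); "finger_force": force on a finger pad.
Only numpy, scipy, OpenCV 4.12 (cv2) and the standard library are available. Lean on these libraries where they do the work, as an engineer would, in place of code of your own. Each camera call takes 0.05 s, during which the arm holds its last target. There are 200 camera calls.

TASK

Lock up the stone box: close its blue lid fully, then slide the barrel bolt all the way across through the staple on the lid, and turn the bolt's handle down into the notch in the rail until it lies level. Leave the pliers, the cutters and the marker pen where they are.

Things in the scene. Friction and masses are not known exactly. Their poses are not given: they have to be found in the camera images.
- case: Grey steel box fixed to the bench, 51 mm high without the bolt, turned 9 degrees right to 29 degrees left. Origin on the bench under the middle of the lidded part; own x to the back (hinge side), y left, z up. Front face x = -52, back x = +40 mm. Compartment with stones in a tin: y = -60 to 60 mm; right of it, y = -60 to -170 mm, a fixed top at z = 51 mm carries the bolt, with two straps up to z = 75 mm.
- lid_hinge (a point): Point on the lid's hinge line, at the middle of the lid's width: x = 40, y = 0, z = 48 mm in the case's frame. The hinge line runs along the case's y.
- lid_edge (a point): Middle of the lid's front edge on its upper (outer) face, 91 mm from the hinge line. Blue lid 90 (hinge to edge) x 118 x 6 mm; a brass tab 32 mm wide, 28 mm left of the middle, sticks out 15 mm past the edge; a steel staple for the bolt stands 24 mm off the upper face, 75 mm from the hinge, 46 mm right of the middle.
- lid (a joint): Lid angle, rad: 0 = fully closed, 1.5 = wide open, standing up. Starts 0.6 to 1.1. A stiff hinge holds it wherever it is left; about 2 to 4 N at the edge moves it. To close it push its upper (outer, far) face towards the robot and down.
- bolt (a joint): Travel of the bolt, m: 0 = drawn back to the right, 0.045 = stop, fully across to the left (case's +y), through the lid's staple. The 10 mm rod lies along the case's y at x = -35, z = 65 mm. Rubs with about 2 N, stays where left. From 0.040 to 0.045 the handle's stem is opposite the notch (centre at 0.043). With the lid open it misses the staple.
- handle (a joint): Angle of the bolt's handle about the rod, rad: 0 = straight up, grows as it turns down towards the front of the case (case's -x), 1.52 = stop, level. The rail stops it at about 0.8 unless the stem is opposite the notch. It stays where left; about 1 N at the knob turns it.
- knob (a point): Centre of the brass ball knob (18 mm diameter) at the end of the handle, 45 mm from the rod's axis; stem 8 mm thick. It is 110 mm above the bench when the handle is straight up; when turned down level, 65 mm above the bench and 28 mm in front of the case's front face.
- notch (a point): Middle of the notch in the steel rail that stands in front of the rod, at the height of the rod's axis: x = -49, y = -80, z = 65 mm in the case's frame. The notch is 14 mm wide along y, open at the top; the rail is 4 mm thick, its top at z = 73 mm.
- pliers_round: Black-handled pliers, 44 x 154 x 11 mm, lying on the bench at the left back; leave them there. Origin at the middle of the underside.
- cutters: Blue-handled cutters, 44 x 135 x 11 mm, lying on the bench to the right; leave them there. Origin at the middle of the underside.
- marker: Red and white marker pen, 14 x 138 x 14 mm, lying on the bench behind and to the right of the box; leave it there. Origin at the middle of the underside. Above it hangs a long fixed lamp, x = 0.59 to 0.68, y = -0.31 to 0.19, z = 0.54 to 0.58 m (world); keep the arm clear of it when crossing the bench.

How it is judged (in metres and radians):
On the way, in this order (a step that is already met when the one before it is completed fails the run):
1. the lid is closed (within 0.05 rad) (value of joint lid below 0.05 rad), for 0.2 s.
2. with the lid closed, the bolt is slid across (at least 38 mm) (value of joint lid below 0.05 rad and value of joint bolt above 0.038 m), for 0.1 s.
At the end, for the whole second after the job is handed in: The lid is closed (within 0.05 rad), the bolt is across (at least 38 mm) through the staple, its handle is turned down in the notch (more than 1.3 rad from upright), and the pliers, cutters and marker are at rest where they were (all of step 2 and value of joint handle above 1.3 rad and linear speed of each of pliers_round, cutters, marker below 0.02 m/s); the robot touches nothing.
It fails at once if the pliers are pushed more than 30 mm (distance of pliers_round from where it was at the start of the episode above 0.03 m).
It fails at once if the cutters are pushed more than 30 mm (distance of cutters from where it was at the start of the episode above 0.03 m).
It fails at once if the marker is pushed more than 30 mm (distance of marker from where it was at the start of the episode above 0.03 m).
It also fails if it takes over 53 s, if anything falls off the work surface, if the arm or the gripper's body presses on something with over 40 N, if the wrist force passes 120 N, or if a joint passes its speed limit or range.

## Working session

There is one attempt and no reset: what is moved stays moved. The work goes in short steps, Python scripts to look and compute and a tool call to move; the robot and the scene stay as the last step left them, time stands still between calls to the robot, and variables do not carry over. Pictures are saved under pics/ and viewed, at most 10 in all, crops included, and the job is handed in when it is done.

Besides the shell and the picture viewer there is one more tool, called after ">>>" by a JSON object that holds its "op" and its "data", one argument or row to a line. drive_tool: Moves the arm, as the interface text tells. Its arguments: {"type":"object","properties":{"steps":{"type":"array"},"force":{"type":"number"}},"required":["steps"]}

```bash
mkdir -p pics; ls
cat > h.py <<'E'
import numpy as np, cv2
from workcell import bot
def snap(name):
    im=bot.get_image(name); im['f']=im['frame'].shape[0]/2/np.tan(np.radians(im['vfov']/2)); im['R']=np.array(im['R']);im['t']=np.array(im['t']);return im
def ray(im,u,v):
    d=im['R'].T@np.array([(u-im['cx'])/im['f'],(v-im['cy'])/im['f'],1]); c=-im['R'].T@im['t']; return c,d/np.linalg.norm(d)
def onz(im,u,v,z):
    c,d=ray(im,u,v); return c+d*(z-c[2])/d[2]
def two(a,pa,b,pb):
    c1,d1=ray(a,*pa);c2,d2=ray(b,*pb)
    s=np.linalg.lstsq(np.c_[d1,-d2],c2-c1,rcond=None)[0]
    p,q=c1+s[0]*d1,c2+s[1]*d2; return (p+q)/2,np.linalg.norm(p-q)
def proj(im,X):
    p=im['R']@np.array(X,float)+im['t']; return p[:2]/p[2]*im['f']+[im['cx'],im['cy']]
E
python3 - <<'E'
from h import *
fs=[]
for n in('side','top'):
    i=snap(n);f=i['frame'];print(n,i['vfov'],i['cx'],i['cy'],-i['R'].T@i['t'],i['R'].round(3).tolist(),f.shape)
    cv2.imwrite(f'pics/{n}.png',cv2.resize(f[:,:,::-1],(800,600),interpolation=cv2.INTER_CUBIC))
print(bot.get_obs(),bot.grasp_offset)
E
```

```text
pics
side 54.36383054458644 259.74628058393387 195.1355807641639 [ 377.32571767 -865.74378177  533.48428761] [[0.97, -0.244, -0.022], [-0.133, -0.452, -0.882], [0.205, 0.858, -0.47]] (384, 512, 3)
top 47.904530848303565 251.41396527274276 187.99784989460647 [ 366.22829837  -41.34535166 1484.01614229] [[0.006, -1.0, -0.004], [-0.991, -0.005, -0.134], [0.134, 0.005, -0.991]] (384, 512, 3)
{'time_s': 0.1, 'q': array([-1.43248972,  0.59204299,  0.04829515,  1.6097139 , -0.03330277,
        0.94271028, -0.0337109 ]), 'dq': array([-2.42116736e-04, -1.46999192e-03,  1.12798702e-03, -3.84512919e-03,
        8.75906996e-05,  8.39837302e-04,  5.80007840e-04]), 'tau': array([ 4.30476473e-03, -5.49992859e+01,  1.55316409e+00, -1.98825359e+01,
        9.76685202e-03,  3.82332044e-03,  5.34597817e-06]), 'ee_pos': array([166.36890882, 704.87145635, 230.23631675]), 'tcp_rot': array([-6.52387772e-05,  1.15606752e-01,  9.93294522e-01, -1.03288594e-03]), 'ft_force': array([-0.22060857,  0.53894417,  0.36816177]), 'wrist_torque': array([-0.00036915,  0.01586852, -0.023992  ]), 'finger_force': 0.0, 'opening': 1.0042911978077633} 18.700000000000003
```

View pics/side.png

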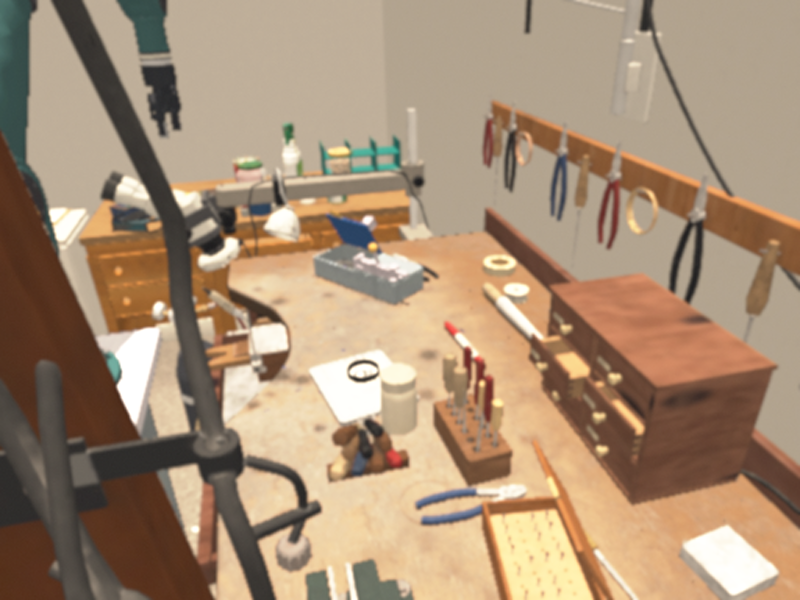

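View pics/top.png

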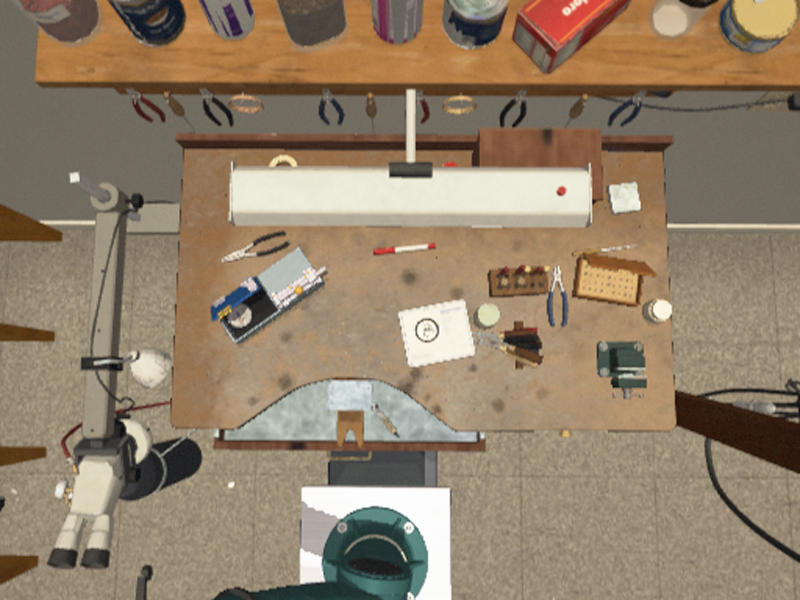

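Side: case at about (370,270) with the blue lid at (350,232) and knob at (372,247). Top: case spans (215,310) to (325,270), knob near (300,289). Next I zoom in.

Run:
```python
from h import *
a=snap('side')['frame'][128:203,185:290];b=snap('top')['frame'][145:230,125:220]
A=cv2.resize(a,None,fx=7.5,fy=7.5,interpolation=cv2.INTER_CUBIC)[:,:,::-1];B=cv2.resize(b,None,fx=7,fy=7,interpolation=cv2.INTER_CUBIC)[:,:,::-1]
cv2.imwrite('pics/a.png',A);cv2.imwrite('pics/b.png',B);print(A.shape,B.shape)
```

```text
(562, 788, 3) (595, 665, 3)
```

View pics/a.png

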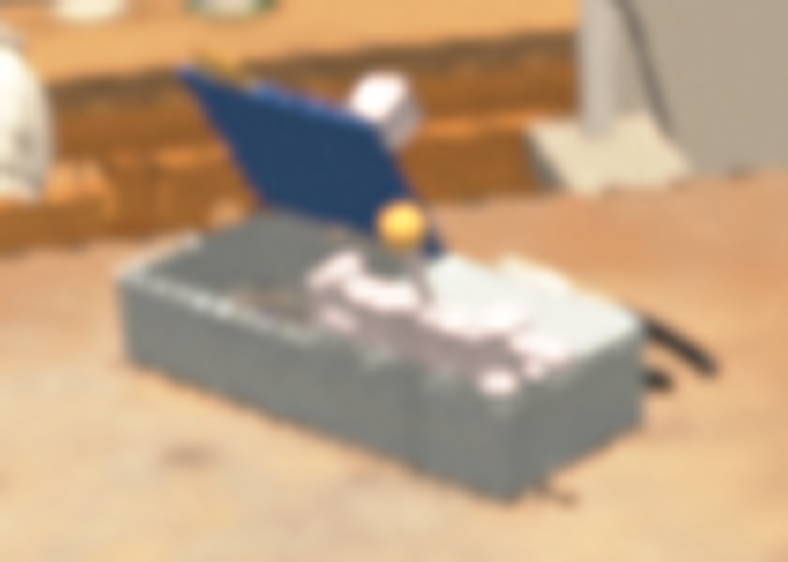

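View pics/b.png

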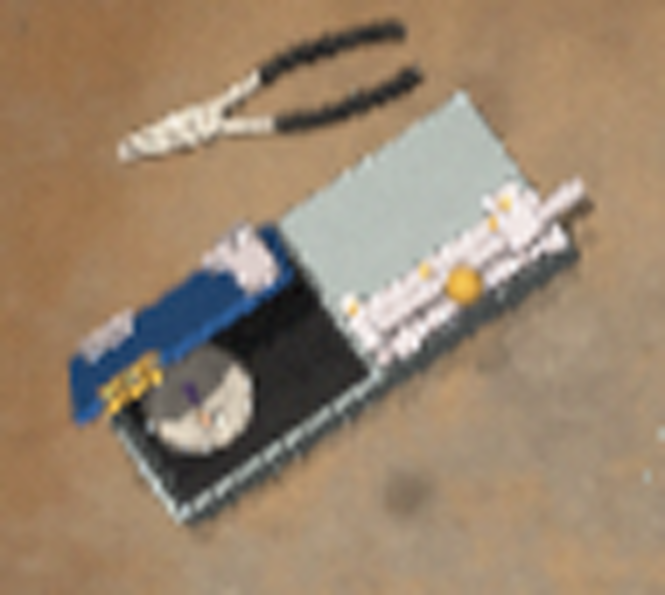

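Side crop: front-right corner of the case at (512,393), front-left at (120,280), knob at (402,226), lid corners (185,70) and (375,125). Top crop: case top corners (183,518), (575,245), (460,95), knob (463,285). The pliers lie just behind the case.

```bash
cat >> h.py <<'E'
def case(): 
    d=np.load('case.npz'); return d['o'],d['th']
def c2w(P):
    o,th=case();c,s=np.cos(th),np.sin(th);P=np.array(P,float)
    return np.array([o[0]+c*P[0]-s*P[1],o[1]+s*P[0]+c*P[1],P[2]])
def w2c(P):
    o,th=case();c,s=np.cos(th),np.sin(th);d=np.array(P,float)[:2]-o
    return np.array([c*d[0]+s*d[1],-s*d[0]+c*d[1],P[2]])
E
python3 - <<'E'
from h import *
s=snap('side');t=snap('top')
ca=lambda x,y:((x+.5)/7.5-.5+185,(y+.5)/7.5-.5+128)
cb=lambda x,y:((x+.5)/7-.5+125,(y+.5)/7-.5+145)
L=[];W=[];
for im,p,l in[(t,cb(183,518),(-52,60,51)),(t,cb(575,245),(-52,-170,51)),(t,cb(460,95),(40,-170,51)),(t,cb(280,220),(40,-60,51)),
  (s,ca(120,280),(-52,60,51)),(s,ca(512,393),(-52,-170,51)),(s,ca(640,330),(40,-170,51)),(s,ca(512,500),(-52,-170,0)),(s,ca(130,360),(-52,60,0))]:
    L.append(l);W.append(onz(im,*p,l[2]))
L=np.array(L)[:,:2];W=np.array(W)[:,:2]
l=(L-L.mean(0))@[1,1j];w=(W-W.mean(0))@[1,1j]
th=np.angle((w*l.conj()).sum());R=np.array([[np.cos(th),-np.sin(th)],[np.sin(th),np.cos(th)]])
o=W.mean(0)-R@L.mean(0);np.savez('case.npz',o=o,th=th)
print(o,np.degrees(th));print((W-(L@R.T+o)).round(1))
k,e=two(s,ca(402,226),t,cb(463,285));print('knob',k,e,w2c(k))
for n,pa,pb in[('lid left top',ca(185,70),cb(85,420)),('lid right top',ca(375,125),cb(295,260))]:
    x,e=two(s,pa,t,pb);print(n,x,e,w2c(x))
# lid edge left corner, on plane yc=59
for im,p in((s,ca(185,70)),(t,cb(85,420))):
    c,d=ray(im,*p);n=c2w([0,1,0])-c2w([0,0,0]);P0=c2w([0,59,0]);print(w2c(c+d*(n@(P0-c))/(n@d)))
E
```

```text
[529.73542277 278.7732276 ] 37.09594368204408
[[  4.3   4.4]
 [ -2.5   4.6]
 [ -2.9   6.1]
 [  1.9   3.3]
 [  1.6 -22.4]
 [  0.8   1.8]
 [ -8.  -10.4]
 [  0.6   7.7]
 [  4.2   5. ]]
knob [560.05196901 161.40503087 107.36025571] 1.2854330454832688 [ -46.60952164 -111.90147037  107.36025571]
lid left top [495.58253319 328.32395845 123.75764051] 0.4962271259186519 [  2.64534438  60.12234982 123.75764051]
lid right top [566.47023295 236.08538064 123.2984442 ] 6.073425905220359 [  3.55342312 -56.20562019 123.2984442 ]
[  1.27145187  59.         124.33673889]
[  1.38673799  59.         129.7976836 ]
```

Run:
```python
from h import *
s=snap('side');t=snap('top')
ca=lambda x,y:((x+.5)/7.5-.5+185,(y+.5)/7.5-.5+128)
cb=lambda x,y:((x+.5)/7-.5+125,(y+.5)/7-.5+145)
g=lambda x,y:(x*.64,y*.64)
for n,a,b in[('boom far',(413,180),(108,198)),('boom near',(218,195),(97,440)),('scope',(190,230),(95,480)),('lamp head',(215,255),(150,370)),('lamp2',(283,225),(75,180))]:
    x,e=two(s,g(*a),t,g(*b));print(n,x.round(),e.round(1))
L=[];W=[]
for im,p,l in[(t,cb(183,518),(-52,60,45)),(t,cb(573,240),(-52,-170,51)),(t,cb(460,95),(40,-170,51)),(t,cb(280,220),(40,-60,51)),(t,cb(375,370),(-52,-60,51)),
  (s,ca(120,280),(-52,60,45)),(s,ca(512,393),(-52,-170,51)),(s,ca(512,500),(-52,-170,0)),(s,ca(130,360),(-52,60,0))]:
    L.append(l);W.append(onz(im,*p,l[2]))
L=np.array(L)[:,:2];W=np.array(W)[:,:2]
l=(L-L.mean(0))@[1,1j];w=(W-W.mean(0))@[1,1j]
th=np.angle((w*l.conj()).sum());R=np.array([[np.cos(th),-np.sin(th)],[np.sin(th),np.cos(th)]])
o=W.mean(0)-R@L.mean(0);np.savez('case.npz',o=o,th=th)
print(o,np.degrees(th));print((W-(L@R.T+o)).round(1))
k,e=two(s,ca(402,226),t,cb(463,285));print('knob',k,e,w2c(k))
for n,pa,pb in[('lid left top',ca(185,70),cb(85,420)),('lid right top',ca(375,125),cb(295,260)),('rod end?',ca(565,352),cb(583,187))]:
    x,e=two(s,pa,t,pb);print(n,x,e,w2c(x))
```

```text
boom far [749. 565. 110.] 5.4
boom near [260. 551. 121.] 9.1
scope [173. 590.  29.] 15.2
lamp head [318. 482.   7.] 157.5
lamp2 [591. 594.  89.] 395.6
[531.38364789 283.00507672] 37.090383840013494
[[  3.1   1.6]
 [ -1.7   1.4]
 [ -4.5   1.9]
 [  0.2  -0.9]
 [  1.4   6.8]
 [  0.9 -12.5]
 [ -0.9  -2.4]
 [ -1.    3.5]
 [  2.5   0.7]]
knob [560.05196901 161.40503087 107.36025571] 1.2854330454832688 [ -50.46554617 -114.28767403  107.36025571]
lid left top [495.58253319 328.32395845 123.75764051] 0.4962271259186519 [ -1.22737315  57.74092492 123.75764051]
lid right top [566.47023295 236.08538064 123.2984442 ] 6.073425905220359 [ -0.30800624 -58.58695643 123.2984442 ]
rod end? [613.40402608 111.4257731   67.00667551] 0.7027697120490448 [ -38.04859899 -186.33063082   67.00667551]
```

```bash
cat >> h.py <<'E'
def rel(P,yaw_tool=None):
    """shift in tool axes (cm) from measured TCP to case-frame point P, and yaw still to turn for tool y = case y"""
    from scipy.spatial.transform import Rotation as Ro
    o=bot.get_obs();q=o['tcp_rot'];R=Ro.from_quat([q[1],q[2],q[3],q[0]]).as_matrix()
    ty=R[:,1];_,th=case();a=np.arctan2(ty[1],ty[0])-(th+np.pi/2)
    a=(a+np.pi/2)%np.pi-np.pi/2
    return (R.T@(c2w(P)-o['ee_pos'])/10).round(2),round(a,3),w2c(o['ee_pos']).round(1)
E
python3 - <<'E'
from h import *
t=snap('top');s=snap('side')
ca=lambda x,y:((x+.5)/7.5-.5+185,(y+.5)/7.5-.5+128)
cb=lambda x,y:((x+.5)/7-.5+125,(y+.5)/7-.5+145)
L=[];W=[]
for im,p,l in[(t,cb(183,518),(-52,60,45)),(t,cb(573,240),(-52,-170,51)),(t,cb(460,95),(40,-170,51)),(t,cb(280,220),(40,-60,51)),
  (s,ca(512,393),(-52,-170,51)),(s,ca(512,500),(-52,-170,0)),(s,ca(130,360),(-52,60,0))]:
    L.append(l);W.append(onz(im,*p,l[2]))
L=np.array(L)[:,:2];W=np.array(W)[:,:2]
l=(L-L.mean(0))@[1,1j];w=(W-W.mean(0))@[1,1j]
th=np.angle((w*l.conj()).sum());R=np.array([[np.cos(th),-np.sin(th)],[np.sin(th),np.cos(th)]])
o=W.mean(0)-R@L.mean(0);np.savez('case.npz',o=o,th=th)
print(o,np.degrees(th));print((W-(L@R.T+o)).round(1))
for n,a,b in[('knob',ca(402,226),cb(463,285)),('lidL',ca(185,70),cb(85,420)),('rod',ca(565,352),cb(583,187))]:
    print(n,w2c(two(s,a,t,b)[0]))
print(rel([70,5,240]))
E
```

```text
[532.12363261 284.21432036] 36.3819675813104
[[ 2.1 -0.6]
 [-0.4  0.9]
 [-3.9  2.3]
 [-0.2 -1.3]
 [ 0.5 -2.9]
 [ 0.3  3. ]
 [ 1.6 -1.4]]
knob [ -50.36167851 -115.43749346  107.36025571]
lidL [ -3.2542102   57.18673128 123.75764051]
rod [ -37.05494987 -187.32142194   67.00667551]
(array([-49.41, -26.95,  -0.87]), np.float64(-0.867), array([-44.4, 556.1, 231.2]))
```

>>> {"op": "drive_tool", "data": {
  "steps": [
    [0,-4.9,-2.7,-0.8,0],
    [0,-4.9,-2.7,-0.8,0],
    [0,-4.9,-2.7,-0.8,0],
    [0,-4.9,-2.7,-0.8,0],
    [0,-4.9,-2.7,-0.8,0],
    [0,-4.9,-2.7,0,0],
    [0,-4.9,-2.7,0,0],
    [0,-4.9,-2.7,0,0],
    [0,-4.9,-2.7,0,0],
    [0,-4.9,-2.7,0,0]
  ]
}}

```text
time_s: 1.75
ee_pos: [582.7, 329.1, 271.6]
tcp_rot: [0.0, 0.116, 0.993, 0.0]
ft_force: [0.3, -0.1, -0.4]
opening: 0.001
finger_force: 0.0
```

>>> {"op": "drive_tool", "data": {
  "steps": [
    [0,0,0,2,-0.173],
    [0,0,0,2,-0.173],
    [0,0,0,0,-0.173],
    [0,0,0,0,-0.173],
    [0,0,0,0,-0.173],
    [0,0,0,0,0]
  ]
}}

```text
time_s: 2.5
ee_pos: [581.6, 330.1, 231.4]
tcp_rot: [0.0, -0.31, 0.951, 0.0]
ft_force: [-0.4, 0.0, -0.1]
opening: -0.001
finger_force: 0.0
```

Run:
```python
from h import *
print(rel([45,5,90]),bot.get_obs()['time_s'],bot.get_obs()['ft_force'])
a=snap('side')['frame'][98:203,185:290];b=snap('top')['frame'][135:240,115:220]
cv2.imwrite('pics/c.png',cv2.resize(np.hstack([a,b]),(800,400),interpolation=cv2.INTER_CUBIC)[:,:,::-1])
```

```text
(array([ 2.2 , -0.27, 14.14]), np.float64(-0.004), array([ 67. ,   7.6, 231.4])) 2.5 [-0.41822823  0.02798541 -0.05659516]
```

View pics/c.png

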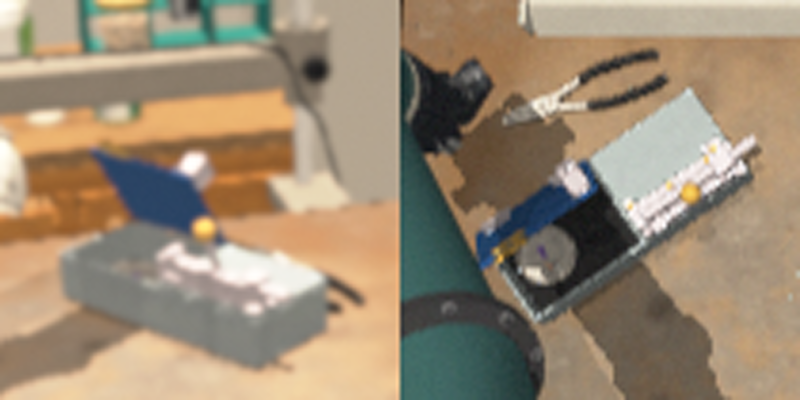

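Lid still open at about 1.1 rad in the side half (edge at (95,150)–(185,195)). In the top half the gripper stands back-left of the lid at (480,85). I'll check the calibration against the TCP.

Run:
```python
from h import *
s=snap('side');t=snap('top')
for im in(s,t):print(proj(im,[581.6,330.1,231.4]),proj(im,[581.6,330.1,331.4]),proj(im,[166.4,704.9,230.2]))
cv2.imwrite('pics/d.png',np.hstack([cv2.resize(s['frame'][:,:,::-1],(400,300)),cv2.resize(t['frame'][:,:,::-1],(400,300))]))
```

```text
[232.9085157 102.2557348] [231.12995929  70.14753891] [109.72310576  88.30117121]
[127.54567057 172.01526722] [116.91894592 165.71168346] [-11.53756972 316.47834391]
```

View pics/d.png

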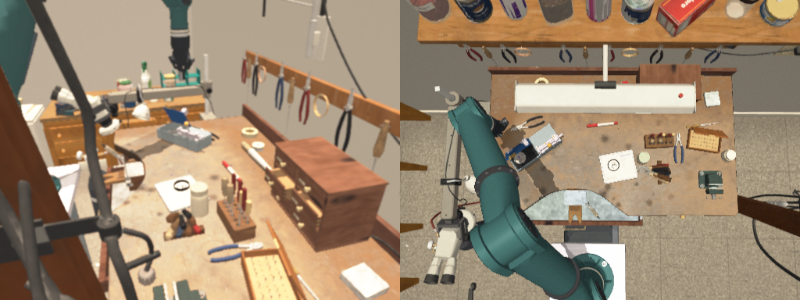

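Side: tips at about (181,72) in the left half. I lower behind the lid and check there.

>>> {"op": "drive_tool", "data": {
  "steps": [
    [0,0,-0.1,4,0],
    [0,0,-0.1,4,0],
    [0,0,0,4,0],
    [0,0,0,1,0],
    [0,0,0,0,0]
  ]
}}

```text
time_s: 3.32
ee_pos: [582.7, 328.8, 101.3]
tcp_rot: [-0.0, -0.311, 0.95, -0.0]
ft_force: [-0.1, -0.7, 0.3]
opening: 0.004
finger_force: 0.0
```

Run:
```python
from h import *
print(rel([45,5,90]))
s=snap('side');t=snap('top');p=bot.get_obs()['ee_pos'];print(p,proj(s,p),proj(t,p))
a=s['frame'][98:203,185:290];b=t['frame'][135:240,115:220]
A=np.hstack([a,b]).copy()
A=cv2.resize(A,(800,400),interpolation=cv2.INTER_CUBIC)
for im,off in((s,(185,98)),(t,(115-105,135))):
    for q in [p]+[c2w(v) for v in([-52,60,45],[-52,-170,51],[40,-170,51],[40,-60,51],[-52,-170,0],[-52,60,0])]:
        x=(proj(im,q)-off)*3.81; cv2.circle(A,tuple(int(k) for k in x),2,(255,0,0),-1)
cv2.imwrite('pics/e.png',A[:,:,::-1])
```

```text
(array([ 2.22, -0.1 ,  1.13]), np.float64(-0.002), array([ 67.2,   5.9, 101.3]))
[583.80353943 329.5279172  103.02354754] [235.66768827 139.97930954] [139.1860054  178.12749623]
```

View pics/e.png

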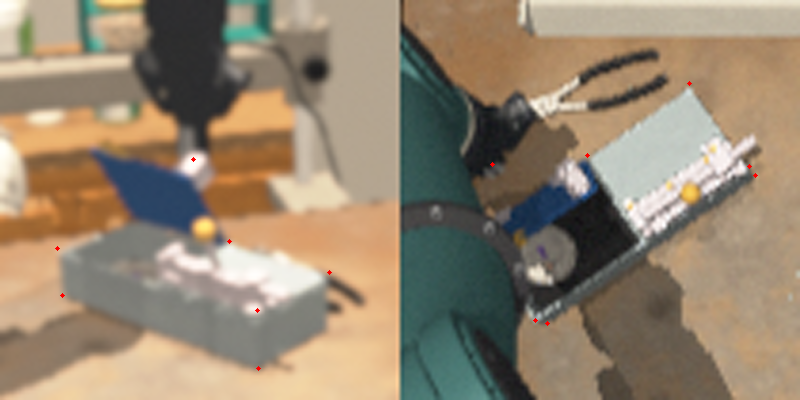

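The side prediction agrees with the finger behind the lid, and the case corners agree within a few mm. Now I push the lid.

>>> {"op": "drive_tool", "data": {
  "steps": [
    [0,2,0,0,0],
    [0,1.5,0,0,0],
    [0,1,0,0,0],
    [0,0.9,0,0.1,0],
    [0,0.6,0,0.4,0],
    [0,0.5,0,0.4,0],
    [0,0.4,0,0.5,0],
    [0,0.4,0,0.6,0]
  ]
}}

```text
time_s: 4.42
ee_pos: [523.4, 285.3, 80.8]
tcp_rot: [-0.0, -0.311, 0.95, -0.0]
ft_force: [1.5, 0.8, 1.1]
opening: 0.005
finger_force: 0.9
```

>>> {"op": "drive_tool", "data": {
  "steps": [
    [0,0.3,0,0.6,0],
    [0,0.25,0,0.6,0],
    [0,0.2,0,0.6,0]
  ]
}}

```text
time_s: 4.8
ee_pos: [517.4, 280.9, 62.8]
tcp_rot: [-0.0, -0.311, 0.95, -0.0]
ft_force: [2.1, 0.8, 1.5]
opening: -0.001
finger_force: 0.8
```

Run:
```python
from h import *
print(rel([-15,5,50]),bot.get_obs()['ft_force'])
```

```text
(array([ 0.11, -0.11,  1.28]), np.float64(-0.002), array([-13.9,   6.1,  62.8])) [2.08363224 0.77655573 1.51899491]
```

>>> {"op": "drive_tool", "data": {
  "steps": [
    [0,0.1,0,0.6,0],
    [0,0,0,0.5,0],
    [0,0,0,0.4,0],
    [0,0,0,0.3,0],
    [0,0,0,0,0],
    [0,0,0,0,0]
  ]
}}

```text
time_s: 5.55
ee_pos: [516.2, 279.9, 50.4]
tcp_rot: [-0.001, -0.311, 0.95, -0.001]
ft_force: [-9.7, -4.6, 43.3]
opening: 0.002
finger_force: 21.6
```

>>> {"op": "drive_tool", "data": {
  "steps": [
    [0,0,0,-3,0],
    [0,0,0,-5,0],
    [0,0,0,-4,0],
    [0,0.9,-4,0,0],
    [0,0.9,-4,0,0],
    [0,0.9,-4,0,0],
    [0,0.8,-4,0,0],
    [0,0,0,0,0]
  ]
}}

```text
time_s: 6.55
ee_pos: [584.5, 125.2, 164.7]
tcp_rot: [-0.001, -0.308, 0.952, -0.001]
ft_force: [0.2, 0.5, 0.1]
opening: 0.002
finger_force: 0.0
```

Run:
```python
from h import *
print(rel([-48,-155,96]),bot.get_obs()['ft_force'])
s=snap('side');t=snap('top');p=bot.get_obs()['ee_pos']
A=cv2.resize(np.hstack([s['frame'][98:203,185:290],t['frame'][135:240,115:220]]),(800,400),interpolation=cv2.INTER_CUBIC)
cv2.imwrite('pics/f.png',A[:,:,::-1])
K=[]
for im,(x0,y0,x1,y1) in((s,(225,145,255,170)),(t,(175,175,205,200))):
    h=cv2.cvtColor(im['frame'],cv2.COLOR_RGB2HSV)[y0:y1,x0:x1]
    m=(h[...,0]>12)&(h[...,0]<28)&(h[...,1]>150)&(h[...,2]>150);n,l,st,c=cv2.connectedComponentsWithStats(m.astype(np.uint8))
    i=1+st[1:,4].argmax();K.append(c[i]+[x0,y0]);print(st[i],c[i]+[x0,y0])
X,e=two(s,K[0],t,K[1]);print(w2c(X),e)
```

```text
(array([-0.43,  0.43,  6.87]), np.float64(-0.01), array([ -52.2, -159.1,  164.7])) [0.18126904 0.51379848 0.05627885]
[  0   0  30  14 240] [238.825      149.57083333]Traceback (most recent call last):
  File "<stdin>", line 10, in <module>
ValueError: attempt to get argmax of an empty sequence
```

View pics/f.png

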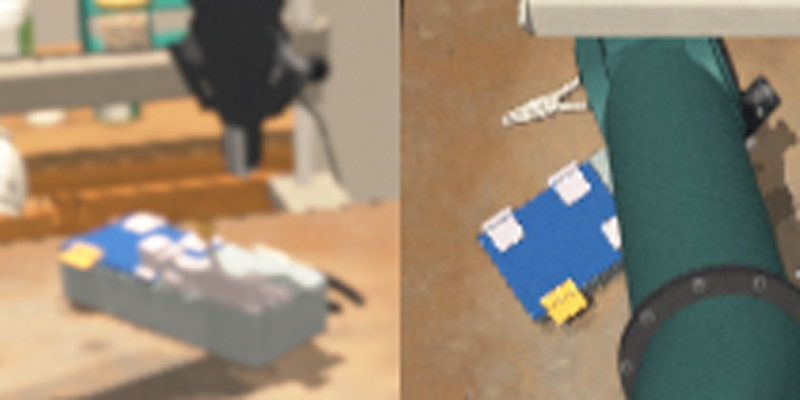

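Lid closed (blue flat, tab at the front). The knob in the side half is at (205,228), in shadow. Next I lower to the right of it and push left.

>>> {"op": "drive_tool", "data": {
  "steps": [
    [0,0,0,4,0],
    [0,0,0,2.8,0],
    [0,0,0.5,0,0],
    [0,0,1,0,0],
    [0,0,0.8,0,0],
    [0,0,0.7,0,0],
    [0,0,0.7,0,0]
  ]
}}

```text
time_s: 7.52
ee_pos: [562.1, 161.1, 98.2]
tcp_rot: [0.001, -0.311, 0.95, -0.0]
ft_force: [1.7, -1.3, 2.1]
opening: -0.004
finger_force: 1.0
```

Run:
```python
from h import *
print(rel([-50,-101,97]),bot.get_obs()['ft_force'])
```

```text
(array([0.11, 1.59, 0.12]), np.float64(-0.002), array([ -48.9, -116.9,   98.2])) [ 1.71832992 -1.29572989  2.09823333]
```

>>> {"op": "drive_tool", "data": {
  "steps": [
    [0,0,0.6,0,0],
    [0,0,0.6,0,0],
    [0,0,0.4,0,0],
    [0,0,0.2,0,0],
    [0,0,0,0,0]
  ]
}}

```text
time_s: 8.15
ee_pos: [550.6, 175.3, 97.2]
tcp_rot: [-0.0, -0.311, 0.95, 0.0]
ft_force: [1.4, -0.5, -0.1]
opening: -0.002
finger_force: 0.3
```

Run:
```python
from h import *
f=bot.get_obs()['ft_force'];print(rel([-50,-101,97]),f,f@(c2w([0,1,0])-c2w([0,0,0])))
```

```text
(array([ 0.03, -0.24,  0.02]), np.float64(-0.002), array([-49.7, -98.6,  97.2])) [ 1.43169677 -0.54324776 -0.06605502] -1.2865913741954516
```

Not yet at the stop. I go on in small steps.

>>> {"op": "drive_tool", "data": {
  "steps": [
    [0,0,0.2,0,0],
    [0,0,0.2,0,0],
    [0,0,0.2,0,0],
    [0,0,0,0,0]
  ]
}}

```text
time_s: 8.65
ee_pos: [549.3, 177.0, 97.4]
tcp_rot: [0.001, -0.31, 0.951, -0.002]
ft_force: [5.1, -6.4, 0.1]
opening: 0.0
finger_force: 3.6
```

Run:
```python
from h import *
f=bot.get_obs()['ft_force'];print(rel([-50,-101,97]),f,f@(c2w([0,1,0])-c2w([0,0,0])))
```

```text
(array([ 0.02, -0.44,  0.04]), np.float64(-0.004), array([-49.8, -96.6,  97.4])) [ 5.06482825 -6.40053652  0.06584082] -8.157228849659669
```

At the stop. Now I go over to the back side of the knob.

>>> {"op": "drive_tool", "data": {
  "steps": [
    [0,0,-1.2,0,0],
    [0,0,0,-5,0],
    [0,-2,1,-0.5,0],
    [0,-2,2,0,0],
    [0,0,0,0,0]
  ]
}}

```text
time_s: 9.28
ee_pos: [568.2, 221.8, 152.4]
tcp_rot: [0.0, -0.313, 0.95, 0.002]
ft_force: [-0.8, -0.3, 0.5]
opening: 0.004
finger_force: 0.0
```

Run:
```python
from h import *
f=bot.get_obs()['ft_force'];print(rel([-12,-75,99]),f,f@(c2w([0,1,0])-c2w([0,0,0])))
s=snap('side');t=snap('top')
A=cv2.resize(np.hstack([s['frame'][98:203,185:290],t['frame'][135:240,115:220]]),(800,400),interpolation=cv2.INTER_CUBIC)
cv2.imwrite('pics/g.png',A[:,:,::-1])
```

```text
(array([ 0.42, -0.35,  5.34]), np.float64(0.003), array([ -7.9, -71.6, 152.4])) [-0.7525048  -0.27166505  0.46213189] 0.2276476753645565
```

View pics/g.png

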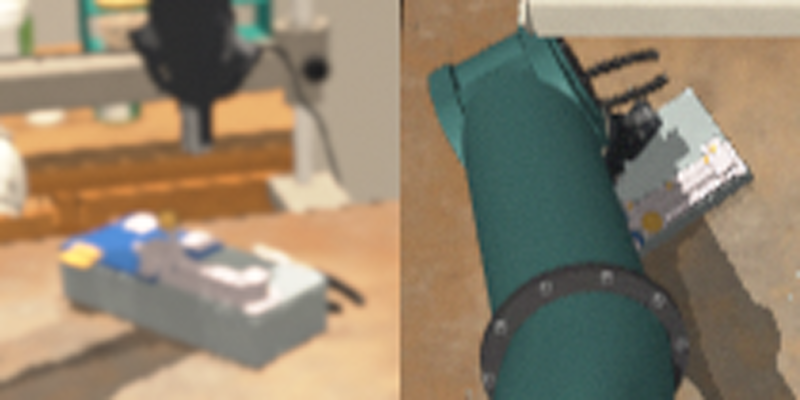

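Knob now at (168,217) in the side half and (653,220) in the top half.

Run:
```python
from h import *
s=snap('side');t=snap('top')
X,e=two(s,(185+168/3.81,98+217/3.81),t,(115+253/3.81,135+220/3.81));print(w2c(X),e)
```

```text
[-51.87388345 -78.06671871 107.52686916] 0.6882363361159609
```

>>> {"op": "drive_tool", "data": {
  "steps": [
    [0,0,-0.5,3,0],
    [0,0,0,2.4,0],
    [0,1,0,0,0],
    [0,0.8,0,0,0],
    [0,0.8,0,0,0],
    [0,0.7,0,0.1,0],
    [0,0.5,0,0.2,0],
    [0,0.4,0,0.1,0]
  ]
}}

```text
time_s: 10.48
ee_pos: [538.1, 189.3, 94.5]
tcp_rot: [0.0, -0.311, 0.95, 0.0]
ft_force: [0.0, 1.1, -0.6]
opening: -0.003
finger_force: 0.4
```

Run:
```python
from h import *
f=bot.get_obs()['ft_force'];print(rel([-57,-77,95]),f,f@(c2w([1,0,0])-c2w([0,0,0])))
```

```text
(array([ 0.55,  0.3 , -0.06]), np.float64(-0.002), array([-51.5, -80. ,  94.5])) [ 1.13371130e-03  1.14444642e+00 -6.26186758e-01] 0.6797589031996346
```

>>> {"op": "drive_tool", "data": {
  "steps": [
    [0,0.5,0.1,0,0],
    [0,0.4,0.1,0.3,0],
    [0,0.4,0.1,0.4,0],
    [0,0.4,0,0.4,0],
    [0,0.4,0,0.4,0],
    [0,0.4,0,0.4,0],
    [0,0,0,0.2,0],
    [0,0,0,0,0]
  ]
}}

```text
time_s: 11.48
ee_pos: [516.4, 177.1, 74.7]
tcp_rot: [0.0, -0.311, 0.95, -0.0]
ft_force: [-3.5, -0.2, 13.7]
opening: -0.001
finger_force: 6.9
```

Run:
```python
from h import *
f=bot.get_obs()['ft_force'];print(rel([-78,-77,74]),f,f@(c2w([1,0,0])-c2w([0,0,0])))
```

```text
(array([ 0.18, -0.01,  0.07]), np.float64(-0.002), array([-76.2, -76.9,  74.7])) [-3.45295872 -0.23817257 13.73241007] -2.921185569572579
```

Stop felt at the level height. I lift clear and look.

>>> {"op": "drive_tool", "data": {
  "steps": [
    [0,0,0,-4,0],
    [0,0,0,-5,0],
    [0,0,0,-5,0],
    [0,-2,5,0,0],
    [0,-2,5,0,0],
    [0,-1,5,0,0],
    [0,0,5,0,0],
    [0,0,0,0,0]
  ]
}}

```text
time_s: 12.48
ee_pos: [433.8, 372.0, 213.0]
tcp_rot: [-0.001, -0.316, 0.949, 0.001]
ft_force: [-0.3, -0.7, -0.2]
opening: -0.004
finger_force: 0.0
```

Run:
```python
from h import *
print(rel([0,0,200]),bot.get_obs()['ft_force'])
s=snap('side');t=snap('top')
A=cv2.resize(np.hstack([s['frame'][128:203,185:290],t['frame'][145:220,115:220]]),(800,286),interpolation=cv2.INTER_CUBIC)
cv2.imwrite('pics/i.png',A[:,:,::-1])
```

```text
(array([ -2.61, -12.93,   1.26]), np.float64(0.007), array([-27.1, 129.1, 213. ])) [-0.29352671 -0.66041673 -0.17414021]
```

View pics/i.png

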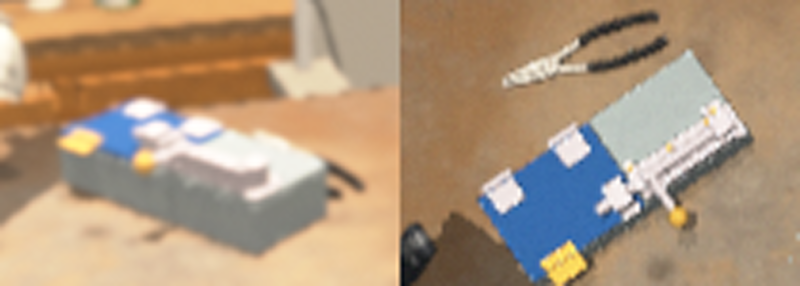

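The lid is shut, the rod passes through the staple at (615,195), and the handle lies level with the knob in front of the case at (680,217). The pliers are unmoved. Handing in.

```bash
python3 -c "
from workcell import bot
print(bot.hand_in())"
```

```text
the job is handed in; nothing more can be done
None
```

The box is locked and the job is handed in at about 12.5 s: the lid is closed, the bolt is through the staple to its stop, and the handle is level in the notch. The last picture shows the pliers unmoved; the arm never worked near the cutters or marker, though I didn't re-check those two, and hand-in gave no verdict.

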